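# Set the bowl feeder to step six and start it

## Robot

A 7-joint arm with a two-finger parallel gripper is mounted at the origin on the work surface. World frame = base frame: x ahead of the robot, y to its left, z up, the work surface at z = 0. Lengths are in m, angles in rad, forces in N, time in s.
With the tool pointing down it reaches from about 0.425 to 0.975 m from the base axis. Payload 16.7 kg.
Tool frame: the origin (TCP) lies between the finger pads; the fingertips stand 22 mm ahead of it and the grasp point (between the pads) lies 3 mm ahead of it; z points along the fingers, y is the line along which they close (so a half turn about z gives the same grasp; the last joint's range is limited). The gripper opens to 85 mm and grips with 20 to 120 N. Pads are 22 mm wide; open, the fingers measure 114 mm over their backs; the gripper's body (76 mm by 85 mm) begins 54 mm behind the grasp point. The pads swing forward as they close: fully open they stand 13 mm farther back than shut.
Start: joints at [-1.468, 0.426, 0.074, 1.606, -0.034, 1.111, -0.067], TCP at [0.168, 0.654, 0.253] pointing down, gripper open.
Joint ranges: [-2.85, 2.85], [-0.5, 2.14], [-1.23, 1.37], [0.21, 2.46], [-1.02, 4.16], [0.16, 2.05], [-2.73, 2.73]. Speed limits (rad/s): [1.89, 1.89, 2.39, 2.39, 3.01, 3.01, 3.01].

## Interface

Orientations are given as a unit quaternion [x, y, z, w].
In Python, from plant import * gives the robot as it stands. The module is installed in compiled form; this text tells all that it offers.
- The arm moves only by the tool carry_out, never from a script. Its argument "commands" is a list of rows, each a list of 2 entries, a list of its own where there are three numbers: the shift along the world's x, y, z in m, then the turn about the world's z in degrees. A call has 1 to 20 rows; each row shifts and turns the commanded pose from where the row before left it; what a row does not reach is not made up. A row lasts 1/8 s, in which the tool goes at most 62.5 mm and 10.7 degrees, less where a joint would pass 70% of its speed; a pose out of reach is approached as far as the arm can. A call with a gripper value outside its range is refused whole. "jaw" is the finger opening in m, from 0 to 0.0854, set as the call begins (left out, the last holds). The fingers move at their own pace and stop on an object; "grip_force" is the grip in N (left out, the last holds). Time passes only in rows, so rows that do not move let the fingers close. It gives the time, the measured TCP pose, the force, the opening and the grip force at its end, in the units of the state.
- read_state(): the state, without advancing time (a new reading comes with each control period).
- read_camera(name): name is "scene" or "top" or "wrist"; returns (picture, depth): 384x512x3 uint8, red, green, blue; 384x512 float32, m along the optical axis (not along the pixel's ray), 0 where there is no reading.
- camera_model(name): a dict with "mtx" (3x3 intrinsics, pixels), "D" ([k1, k2, p1, p2, k3] as OpenCV has them; the pictures are not rectified), "extrinsics" (4x4, takes a point from camera to world coordinates); the wrist camera has in their place "mount" (4x4, takes a point from camera to tool coordinates, whose origin is the TCP and whose axes are the flange's). Camera axes: x right, y down, z forward; pixel columns grow to the right and rows downward; lengths in m; the calibration is good to about 2 mm. A picture is of the moment at which its call begins: read the wrist's pose just before it. camera_model takes no time and is no camera call.
- sign_off(): hands the job in; it is judged then, once.
Trained networks look in the newest picture that a camera, given by its name, has taken for a name from the list of things; names that differ only in an ending like _2 or _b are one class to them, and where a whole thing is asked for, a point or a joint stands for the part that bears it (a point fixed in the world has none). Each returns a list of dicts, best first, with "p" (0 to 1); they miss things now and then, are a little off and sometimes report something else, mostly with a low value. They report only what shows in the picture. A call takes as long as a camera call.
- trace(camera, target): "pixels" (384x512 bool, what is visible of it) and "rect" ([left, top, right, bottom] in pixels, round what is visible of it).
The state is a dict: "time": time; "q": joint angles; "qvel": joint speeds; "joint_torque": joint torques, N m; "tool_pos": TCP position; "ee_rot": TCP orientation; "wrist_force": force on the tool from outside, world axes, zero at the start; "ft_torque": the same for the moment, N m; "finger_gap": finger opening in m; "gripper_force": force on a finger pad.
Only numpy, scipy, OpenCV 4.12 (cv2) and the standard library are available. Lean on these libraries where they do the work, as an engineer would, in place of code of your own. Each camera call takes 0.05 s, during which the arm holds its last target. There are 200 camera calls.

## Task

Get the bowl feeder ready to count the bolts: with a fingertip, push the pointer of the console's amplitude selector round, click by click, until it rests at step six of its eight steps, then press the green start button fully down and let it spring back. Do not start before the selector is at six, do not pinch the knob or press the red stop button, and leave the console and everything else on the bench standing where they are.

Things in the scene. Friction and masses are not known exactly. Their poses are not given: they have to be found in the camera images.
- console: grey steel desk console of the feeder, loose on rubber feet, 2.2 to 3.4 kg, 170 mm deep (x) by 250 mm wide (y), 62 mm high in front, 92 mm at the back. Origin: centre of its underside; x points from the operator's edge to the back. Its top is a flat dark panel sloping 10 degrees, lower towards the operator (-x). On it: selector at the left (+y), green and red buttons at the right (-y)
- dial_center (a point): where the selector's axis meets the panel; x up the slope (to the back), y left, z out of the panel. Around the knob a bright 90 mm scale plate with eight black dots 37.5 mm from the axis, one per step, 30 degrees apart: step one is the smallest, growing clockwise to eight. From above, step one lies 105 degrees counter-clockwise of this x axis, step six 45 degrees clockwise of it
- pointer (a point): top of the pointer's end, on the knob, 26 mm from its axis, 32 mm above the panel; x points outward along the pointer. The black knob: a round skirt of 48 mm diameter up to 6 mm above the panel, and a straight bar 52 mm long, 13 mm wide, centred on the axis, 5 to 32 mm above the panel; a white line marks its pointer half
- selector (a joint): turn of the selector, rad, growing clockwise from above: 0 at step one, 0.524 more per step, 2.618 at step six, 3.665 at eight; end stops just beyond one and eight. Pointer direction = 1.833 minus this, counter-clockwise from x of dial_center. A spring detent (about 0.055 Nm, some 3 N at the bar's end) holds each step; past half-way it snaps on to the next. Starts at step one, two, three or four
- start_top (a point): centre of the top of the green start button: round, 28 mm diameter, in a dark collar of 44 mm diameter and 12 mm height; the top stands 22 mm above the panel. z axis out of the panel. It is pressed into the panel
- start (a joint): travel of the start button in m: 0 released, 0.006 fully down; the spring takes 1.5 N at first, 5 N fully down, and returns it
- stop_top (a point): centre of the top of the red stop button, the same size, 65 mm down the slope from the green one; leave it alone
- stop (a joint): travel of the stop button in m, as for start
- feeder: vibratory bowl feeder, fixed: blue round base, steel bowl of 224 mm diameter with small brass bolts, 200 mm high, a chute 180 mm out along its x axis. Origin: centre of its underside
- parts_bin: loose dark grey open bin of bolts, 150 by 100 mm, 65 mm high, behind the console; origin at the centre of its underside
- hex_bolt: loose steel hexagon bolt standing on its head, 40 mm wide, 90 mm tall; origin at the centre of its underside
- carton: loose small cardboard carton 90 by 70 mm, 55 mm high; origin at the centre of its underside
- oil_can: loose standing oil can, 60 mm diameter, 150 mm tall; origin at the centre of its underside

How it is judged:
On the way, in this order (a step that is already met when the one before it is completed fails the run):
1. the selector rests at step six (value of joint selector between 2.49 and 2.75 rad), for 0.3 s.
2. the green start button is pressed fully down (value of joint start above 0.0045 m), for 0.05 s.
At the end, for the whole second after the job is handed in: the selector rests at step six (within 0.13 rad), both buttons have sprung back (within 1.2 mm), the console stands flat within 30 mm of where it was, and the bin, bolt, carton and oil can are within 20 mm of their places (all of step 1 and velocity of joint selector between -0.1 and 0.1 rad/s and value of joint each of start, stop below 0.0012 m and distance of console from where it was at the start of the episode below 0.03 m and angle between console's own z axis and vertical below 0.06 rad and distance of each of parts_bin, hex_bolt, carton, oil_can from where it was at the start of the episode below 0.02 m); the robot touches nothing.
It fails at once if start is pressed (over 2 mm) while the selector is not at step six, or the red stop button is pressed (over 2 mm) ((value of joint start above 0.002 m and (value of joint selector below 2.44 rad or value of joint selector above 2.8 rad)) or value of joint stop above 0.002 m).
It fails at once if the knob's bar is taken between the fingers (touched while the grasp point lies in line with the bar and low on it) (contact force between the fingers and console above 0.3 N and x of the grasp point in the frame of pointer between -0.055 and 0.003 m and y of the grasp point in the frame of pointer between -0.004 and 0.004 m and z of the grasp point in the frame of pointer below 0.015 m).
It fails at once if the console is lifted, tipped or pushed from its place (over 30 mm or 0.1 rad) (distance of console from where it was at the start of the episode above 0.03 m or angle between console's own z axis and vertical above 0.1 rad).
It fails at once if the bin, bolt, carton or oil can is lifted or moved (over 20 mm) (distance of any of parts_bin, hex_bolt, carton, oil_can from where it was at the start of the episode above 0.02 m).
It fails at once if the arm or the gripper's body, instead of the fingers, works the console (over 2 N) (contact force between the arm and console above 2 N).
It also fails if it takes over 53 s, if anything falls off the work surface, if the arm or the gripper's body presses on something with over 40 N, if the wrist force passes 120 N, or if a joint passes its speed limit or range.

## Working session

There is one attempt and no reset: what is moved stays moved. The work goes in short steps, Python scripts to look and compute and a tool call to move; the robot and the scene stay as the last step left them, time stands still between calls to the robot, and variables do not carry over. Pictures are saved under pics/ and viewed, at most 10 in all, crops included, and the job is handed in when it is done.

Besides the shell and the picture viewer there is one more tool, called after ">>>" by a JSON object that holds its "api" and its "payload", one argument or row to a line. carry_out: Moves the arm, as the interface text tells. Its arguments: {"type":"object","properties":{"commands":{"type":"array","items":{"type":"array"}},"jaw":{"type":"number"},"grip_force":{"type":"number"}},"required":["commands"]}

```bash
mkdir -p pics
cat > h.py <<'E'
from plant import *
import numpy as np, cv2
from scipy.spatial.transform import Rotation as R
def ext(n):
    m=camera_model(n)
    if 'extrinsics' in m: return np.array(m['extrinsics'])
    s=read_state();T=np.eye(4);T[:3,:3]=R.from_quat(s['ee_rot']).as_matrix();T[:3,3]=s['tool_pos']
    return T@np.array(m['mount'])
def cloud(n,d,E):
    m=camera_model(n);K=np.array(m['mtx']);D=np.array(m['D'])
    v,u=np.mgrid[:384,:512]
    p=cv2.undistortPoints(np.stack([u,v],-1).reshape(-1,1,2).astype(float),K,D).reshape(384,512,2)
    P=np.concatenate([p*d[...,None],d[...,None]],-1)
    return P@E[:3,:3].T+E[:3,3]
def project(n,P,E):
    m=camera_model(n);C=np.linalg.inv(E)
    return cv2.projectPoints((np.atleast_2d(P)@C[:3,:3].T+C[:3,3]),np.zeros(3),np.zeros(3),np.array(m['mtx']),np.array(m['D']))[0].reshape(-1,2)
E
python3 - <<'E'
from h import *
s=read_state();print(s['time'],s['tool_pos'],s['ee_rot'],s['finger_gap'])
ims=[]
for n in ['scene','top']:
    E=ext(n);im,d=read_camera(n);X=cloud(n,d,E);np.savez(n,im=im,X=X,d=d);ims.append(im)
    for t in ['console','dial_center','pointer','start_top','stop_top','feeder','parts_bin','hex_bolt','carton','oil_can']:
        r=trace(n,t)
        if r:
            k=r[0]['pixels']&(d>0);print(n,t,round(r[0]['p'],2),r[0]['rect'],np.median(X[k],0).round(3) if k.any() else '',k.sum(), X[k].max(0).round(3) if k.any() else '')
    cv2.imwrite(f'pics/{n}.png',im[...,::-1])
E
```

```text
0.0 [0.16812101 0.65332583 0.25257271] [ 1.25572985e-01  9.92084158e-01 -6.70398355e-04 -1.72752957e-05] 0.08549131218376133
scene console 0.58 [229.5, 177.4, 328.9, 252.9] [0.603 0.116 0.072] 4481 [0.673 0.224 0.11 ]
scene dial_center 0.8 [239.1, 178.1, 322.4, 230.7] [0.578 0.094 0.081] 2234 [0.66  0.213 0.11 ]
scene pointer 0.44 [282.8, 198.5, 297.1, 214.9] [0.579 0.139 0.092] 187 [0.598 0.165 0.11 ]
scene start_top 0.44 [249.3, 182.0, 259.7, 186.1] [0.582 0.007 0.101] 41 [0.591 0.017 0.106]
scene feeder 0.89 [113.3, 106.3, 198.9, 186.8] [ 0.656 -0.335  0.146] 4176 [ 0.8   -0.248  0.208]
scene parts_bin 0.62 [251.5, 182.5, 260.3, 190.7] [0.58  0.005 0.101] 57 [0.591 0.017 0.106]
scene hex_bolt 0.58 [385.3, 226.4, 402.5, 253.5] [0.43  0.407 0.046] 282 [0.439 0.422 0.091]
scene carton 0.89 [342.6, 241.4, 387.9, 270.9] [0.523 0.37  0.052] 540 [0.65 0.44 0.15]
scene oil_can 0.75 [339.0, 250.4, 373.7, 307.8] [0.667 0.422 0.102] 1360 [0.679 0.446 0.152]
top console 0.68 [188.4, 175.7, 277.5, 245.2] [0.562 0.084 0.079] 5350 [0.701 0.23  0.115]
top pointer 0.58 [206.5, 199.4, 220.7, 216.8] [0.573 0.138 0.086] 192 [0.597 0.159 0.115]
top start_top 0.63 [202.3, 195.7, 224.6, 214.3] [0.572 0.137 0.086] 226 [0.597 0.162 0.115]
top stop_top 0.37 [252.2, 217.8, 261.4, 224.8] [0.512 0.015 0.092] 52 [0.522 0.025 0.098]
top feeder 0.81 [343.2, 99.0, 435.3, 206.9] [ 0.638 -0.371  0.149] 6298 [ 0.88  -0.251  0.212]
top parts_bin 0.89 [209.8, 117.1, 265.8, 165.3] [0.787 0.055 0.028] 1809 [0.849 0.134 0.07 ]
top hex_bolt 0.72 [118.9, 266.0, 142.2, 278.0] [0.419 0.396 0.044] 184 [0.438 0.415 0.093]
top carton 0.66 [124.5, 214.7, 156.9, 249.1] [0.535 0.366 0.054] 889 [0.594 0.416 0.062]
top oil_can 0.83 [100.2, 177.8, 136.4, 208.6] [0.638 0.4   0.135] 706 [0.717 0.502 0.155]
```

Run:
```python
from h import *
a=np.load('top.npz');b=np.load('scene.npz')
A=cv2.resize(a['im'][165:255,180:290],None,fx=4,fy=4,interpolation=cv2.INTER_CUBIC)
B=cv2.resize(b['im'][165:265,225:335],None,fx=3.6,fy=3.6,interpolation=cv2.INTER_CUBIC)
o=np.zeros((360,836,3),np.uint8);o[:,:440]=A;o[:,440:]=B[:360,:396]
cv2.imwrite('pics/c1.png',cv2.resize(o,None,fx=.95,fy=.95)[...,::-1])
# panel fit from both clouds
P=np.vstack([c['X'].reshape(-1,3)[(c['d']>0).ravel()] for c in (a,b)])
k=(P[:,0]>.45)&(P[:,0]<.70)&(P[:,1]>-.06)&(P[:,1]<.25)&(P[:,2]>.055)&(P[:,2]<.1)
Q=P[k]
rng=np.random.default_rng(0);best=(0,)
for _ in range(800):
    p=Q[rng.choice(len(Q),3,False)];n=np.cross(p[1]-p[0],p[2]-p[0]);n/=np.linalg.norm(n)+1e-12;n*=np.sign(n[2])
    if n[2]<.97: continue
    c=(abs((Q-p[0])@n)<.002).sum()
    if c>best[0]:best=(c,n,p[0])
i=Q[abs((Q-best[2])@best[1])<.003];c=i.mean(0);n=np.linalg.svd(i-c,full_matrices=False)[2][2];n*=np.sign(n[2])
print(len(i),c,n,'tilt',np.degrees(np.arccos(n[2])),'yaw',np.degrees(np.arctan2(-n[1],-n[0])))
r=cv2.minAreaRect(i[:,:2].astype(np.float32));print(r,cv2.boxPoints(r))
```

```text
5845 [0.56893696 0.0919682  0.07750825] [-0.16933648  0.02911137  0.98512826] tilt 9.893688808817542 yaw -9.754616031372754
((0.5636016726493835, 0.08413085341453552), (0.25297483801841736, 0.17391753196716309), 78.48765563964844) [[ 0.45314813 -0.02245671]
 [ 0.62356675 -0.05716701]
 [ 0.6740552   0.19071841]
 [ 0.5036366   0.22542872]]
```

View pics/c1.png

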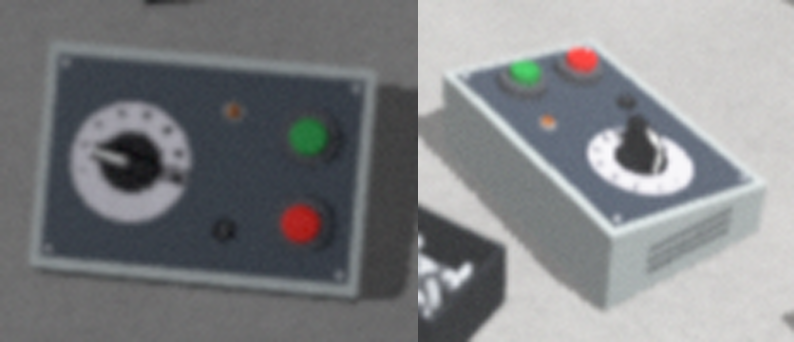

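View pics/scene.png

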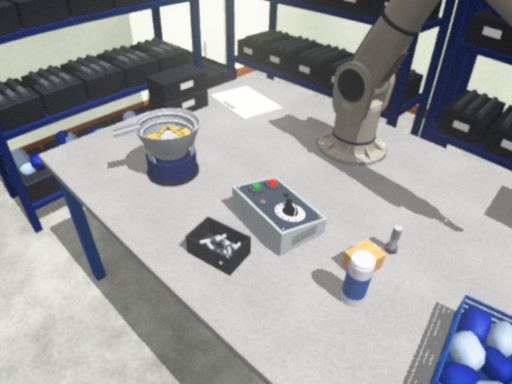

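Run:
```python
from h import *
m=camera_model('wrist');print(np.round(m['mount'],3),np.round(m['mtx'],0),np.round(m['D'],3));print(ext('wrist').round(3))
```

```text
[[-0.001 -0.946 -0.325  0.085]
 [ 1.    -0.001 -0.    -0.   ]
 [-0.    -0.325  0.946 -0.121]
 [ 0.     0.     0.     1.   ]] [[299.   0. 256.]
 [  0. 299. 194.]
 [  0.   0.   1.]] [-0.069  0.     0.     0.     0.   ]
[[ 0.25   0.916  0.315  0.086]
 [ 0.968 -0.236 -0.081  0.674]
 [ 0.     0.325 -0.946  0.374]
 [ 0.     0.     0.     1.   ]]
```

>>> {"api": "carry_out", "payload": {
  "commands": [
    [[0.025, -0.035, 0], 0],
    [[0.025, -0.035, 0], 0],
    [[0.025, -0.035, 0], 0],
    [[0.025, -0.035, 0], 0],
    [[0.025, -0.035, 0], 0],
    [[0.025, -0.035, 0], 0],
    [[0.025, -0.035, 0], 0],
    [[0.025, -0.035, 0], 0],
    [[0.025, -0.035, 0], 0],
    [[0.025, -0.035, 0], 0],
    [[0.025, -0.035, 0], 0],
    [[0.025, -0.035, 0], 0],
    [[0.025, -0.035, 0], 0],
    [[0.025, -0.035, 0], 0],
    [[0.025, -0.035, 0], 0],
    [[0.025, -0.025, 0], 0],
    [[0, 0, 0], 0]
  ],
  "jaw": 0,
  "grip_force": 20
}}

```text
time: 3.22
tool_pos: [0.5695, 0.1012, 0.2533]
ee_rot: [0.127, 0.992, -0.0, 0.0]
wrist_force: [0.1, -0.2, 0.1]
finger_gap: 0.0001
gripper_force: 0.0
```

Run:
```python
from h import *
s=read_state();print(s['time'],s['tool_pos'],s['q'].round(2) if hasattr(s['q'],'round') else s['q'],s['finger_gap'],np.abs(s['qvel']).max())
E=ext('wrist');im,d=read_camera('wrist');X=cloud('wrist',d,E);np.savez('w',im=im,X=X,d=d,E=E)
for t in ['console','dial_center','pointer','start_top','stop_top']:
    for r in trace('wrist',t)[:2]:
        k=r['pixels']&(d>0);print(t,round(r['p'],2),r['rect'],np.median(X[k],0).round(4),k.sum(),X[k].max(0).round(3))
cv2.imwrite('pics/w.png',im[...,::-1])
P=X[(d>0)]
k=(P[:,0]>.45)&(P[:,0]<.70)&(P[:,1]>-.06)&(P[:,1]<.25)&(P[:,2]>.055)&(P[:,2]<.1);Q=P[k]
c=Q.mean(0);n=np.array([-.17,.03,.985]);
off=np.median(Q@n);i=Q
for _ in range(8):
    i=Q[abs(Q@n-off)<.003];c=i.mean(0);n=np.linalg.svd(i-c,full_matrices=False)[2][2];n*=np.sign(n[2]);off=c@n
print(len(i),c,n,'tilt',np.degrees(np.arccos(n[2])),'yaw',np.degrees(np.arctan2(-n[1],-n[0])))
r=cv2.minAreaRect(i[:,:2].astype(np.float32));print(r)
```

```text
3.225 [0.56953263 0.10119904 0.2533263 ] [-0.63  0.28  0.42  1.85 -0.13  1.04  1.15] 5.776063833046956e-05 0.0356214103872828
console 0.85 [111.1, 85.2, 364.6, 260.0] [0.5558 0.0875 0.0794] 39040 [0.677 0.223 0.236]
dial_center 0.59 [117.9, 94.3, 355.8, 250.3] [0.5568 0.0866 0.0798] 33890 [0.66  0.214 0.236]
pointer 0.91 [267.7, 150.1, 326.6, 200.1] [0.5676 0.1385 0.0868] 1855 [0.596 0.163 0.113]
start_top 0.86 [144.6, 199.9, 176.4, 226.4] [0.5717 0.0041 0.104 ] 630 [0.586 0.016 0.108]
stop_top 0.74 [141.0, 132.3, 169.7, 164.0] [0.5102 0.0168 0.0929] 681 [0.526 0.029 0.097]
33975 [0.55829314 0.09067933 0.07749652] [-0.17080073  0.03377812  0.98472643] tilt 10.026795897359564 yaw -11.186655822387364
((0.5619538426399231, 0.08407029509544373), (0.2512568533420563, 0.17127886414527893), 78.64122772216797)
```

View pics/w.png

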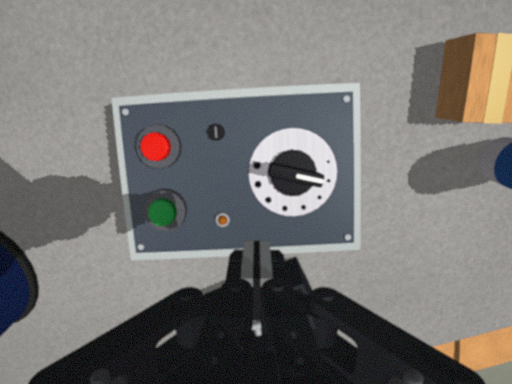

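Run:
```python
from h import *
z=np.load('w.npz');im,X=z['im'].astype(int),z['X'];d=z['d'];E=z['E']
n=np.array([-.17080,.03378,.98473]);n/=np.linalg.norm(n);c=np.array([.55829,.09068,.0775])
yaw=np.radians(-11.25)
# frame
x=np.array([np.cos(yaw),np.sin(yaw),0]);x-=n*(x@n);x/=np.linalg.norm(x);y=np.cross(n,x)
m=camera_model('wrist');v,u=np.mgrid[:384,:512]
p=cv2.undistortPoints(np.stack([u,v],-1).reshape(-1,1,2).astype(float),np.array(m['mtx']),np.array(m['D'])).reshape(384,512,2)
ray=np.concatenate([p,np.ones((384,512,1))],-1)@E[:3,:3].T
def on(h):
    t=((c+n*h-E[:3,3])@n)/(ray@n);return E[:3,3]+ray*t[...,None]
S=on(0)
box=(u>240)&(u<345)&(v>120)&(v<222)
w=((im.min(-1)>150)&box).astype(np.uint8)
cn=max(cv2.findContours(w,0,cv2.CHAIN_APPROX_NONE)[0],key=cv2.contourArea)[:,0]
hull=cv2.convexHull(cn)[:,0]
pts=S[hull[:,1],hull[:,0]];q=np.c_[(pts-c)@x,(pts-c)@y]
A=np.c_[2*q,np.ones(len(q))];s=np.linalg.lstsq(A,(q**2).sum(1),rcond=None)[0];rad=np.sqrt(s[2]+s[:2]@s[:2])
dc=c+x*s[0]+y*s[1];print('dial',dc.round(4),'r',rad)
# pointer white line within 22 mm at height 32
T=on(.032);a=(T-dc)@x;b=(T-dc)@y
k=(im.min(-1)>150)&(np.hypot(a,b)<.027)
ang=np.degrees(np.arctan2(b[k].mean(),a[k].mean()));print('ptr ang',ang,k.sum(),a[k].mean(),b[k].mean(),'sel',1.833-np.radians(ang))
# dots
D=(im.max(-1)<110);a=(S-dc)@x;b=(S-dc)@y;rr=np.hypot(a,b);k=(abs(rr-.0375)<.003)&D;print(np.histogram(np.degrees(np.arctan2(b[k],a[k])),bins=np.arange(-180,181,5)))
# buttons
U=on(.022)
for nm,kk in (('g',(im[...,1]>im[...,0]+40)&(im[...,1]>im[...,2]+30)),('r',(im[...,0]>im[...,1]+80)&(v<180))):
    kk=kk&(u>130)&(u<185)&(v>120)&(v<232);f=max(cv2.findContours(kk.astype(np.uint8),0,2)[0],key=cv2.contourArea)
    (cx,cy),r=cv2.minEnclosingCircle(f);cx,cy=f[:,0].min(0)/2+f[:,0].max(0)/2;print(nm,cx,cy,r,U[int(round(cy)),int(round(cx))].round(4))
s0=read_state();print('frame x',x,'y',y,'n',n)
```

```text
dial [0.5729 0.1381 0.0784] r 0.04528146803092833
ptr ang 55.403603615252 955 0.004632756523650458 0.006716466616076547 sel 0.8660246994440188
(array([ 0,  0,  0,  0,  0,  0,  0,  0,  0,  0,  0,  0,  0,  0, 17, 19,  0,
        0,  0,  0, 12, 12,  0,  0,  0,  0,  9,  8,  0,  0,  0,  0,  7,  6,
        0,  0,  0,  0,  6,  3,  0,  0,  0,  0,  3,  2,  0,  0,  0,  0,  2,
        0,  0,  0,  0,  0,  0,  0,  0,  0,  0,  0,  0,  0,  0,  0,  0,  0,
        0,  0,  0,  0]), array([-180, -175, -170, -165, -160, -155, -150, -145, -140, -135, -130,
       -125, -120, -115, -110, -105, -100,  -95,  -90,  -85,  -80,  -75,
        -70,  -65,  -60,  -55,  -50,  -45,  -40,  -35,  -30,  -25,  -20,
        -15,  -10,   -5,    0,    5,   10,   15,   20,   25,   30,   35,
         40,   45,   50,   55,   60,   65,   70,   75,   80,   85,   90,
         95,  100,  105,  110,  115,  120,  125,  130,  135,  140,  145,
        150,  155,  160,  165,  170,  175,  180]))
g 161.5 212.0 13.786175727844238 [0.5717 0.0045 0.1051]
r 155.0 146.0 15.133580207824707 [0.5099 0.0169 0.094 ]
frame x [ 0.9657988  -0.19214367  0.17410767] y [1.95090318e-01 9.80785262e-01 1.93454271e-04] n [-0.17079941  0.03377988  0.9847266 ]
```

```bash
cat > plan.py <<'E'
from h import *
dc=np.array([.5729,.1381,.0784]);n=np.array([-.1708,.03378,.98473])
x=np.array([ .9658,-.19214,.17411]);y=np.cross(n,x)
def tcp(deg,r,off,h=.014):
    a=np.radians(deg);u=np.cos(a)*x+np.sin(a)*y;w=-np.sin(a)*x+np.cos(a)*y
    p=dc+n*.022+u*r+w*off
    z=dc[2]-((p-dc)[:2]@n[:2])/n[2]+h+.022
    return np.array([p[0],p[1],z]),np.degrees(np.arctan2(u[1],u[0]))
E
python3 - <<'E'
from plan import *
z=np.load('w.npz');E=z['E']
for a in (105,75,45):
    u=np.cos(np.radians(a))*x+np.sin(np.radians(a))*y
    print(a,project('wrist',np.array([dc+n*.032+u*.024,dc+n*.032+u*.004]),E).round(0).tolist())
s=read_state();p0=np.array(s['tool_pos']);ty=R.from_quat(s['ee_rot']).as_matrix()[:,1];y0=np.degrees(np.arctan2(ty[1],ty[0]))
print(p0,y0)
L=[tcp(75,.02,.028)]+[tcp(75,.02,.0185)]+[tcp(a,.02,.0175) for a in range(70,-46,-10)]+[tcp(-45,.02,.0175),tcp(-45,.02,.03)]
for p,w in L: print(p.round(4),round(w,1),'d',(1000*(p-p0)).round(1),round(w-y0,1));p0,y0=p,w
E
```

```text
105 [[321.0, 167.0], [301.0, 174.0]]
75 [[322.0, 181.0], [301.0, 176.0]]
45 [[315.0, 193.0], [300.0, 178.0]]
[0.56775899 0.10456076 0.25338767] 75.64683444868744
[0.5532 0.1691 0.1099] 64.0 d [ -14.6   64.5 -143.5] -11.7
[0.5616 0.1649 0.1115] 64.0 d [ 8.4 -4.2  1.6] 0.0
[0.5647 0.165  0.1121] 59.0 d [3.1 0.1 0.5] -4.9
[0.5692 0.1654 0.1128] 49.1 d [4.5 0.4 0.8] -9.9
[0.5738 0.165  0.1136] 39.2 d [ 4.5 -0.4  0.8] -9.9
[0.5782 0.1638 0.1144] 29.2 d [ 4.4 -1.2  0.8] -10.0
[0.5823 0.1619 0.1152] 19.1 d [ 4.1 -1.9  0.8] -10.1
[0.5861 0.1592 0.116 ] 9.0 d [ 3.7 -2.6  0.7] -10.1
[0.5893 0.156  0.1166] -1.1 d [ 3.2 -3.3  0.7] -10.1
[0.5919 0.1522 0.1172] -11.3 d [ 2.6 -3.8  0.6] -10.2
[0.5938 0.148  0.1177] -21.4 d [ 1.9 -4.2  0.5] -10.2
[0.5949 0.1435 0.118 ] -31.5 d [ 1.2 -4.5  0.4] -10.1
[0.5953 0.1389 0.1183] -41.6 d [ 0.4 -4.6  0.2] -10.1
[0.5949 0.1343 0.1183] -51.7 d [-0.4 -4.6  0.1] -10.1
[0.5944 0.132  0.1183] -56.7 d [-0.5 -2.3 -0. ] -5.0
[0.6047 0.139  0.1199] -56.7 d [10.3  7.   1.5] 0.0
```

>>> {"api": "carry_out", "payload": {
  "commands": [
    [[-0.005, 0.022, 0], -4],
    [[-0.005, 0.022, 0], -4],
    [[-0.005, 0.021, 0], -4],
    [[0, 0, -0.03], 0],
    [[0, 0, -0.03], 0],
    [[0, 0, -0.03], 0],
    [[0, 0, -0.03], 0],
    [[0, 0, -0.015], 0],
    [[0, 0, -0.008], 0],
    [[0, 0, 0], 0],
    [[0, 0, 0], 0]
  ]
}}

```text
time: 4.9
tool_pos: [0.5536, 0.1689, 0.1112]
ee_rot: [0.229, 0.974, 0.0, 0.0]
wrist_force: [0.1, 0.2, 0.1]
finger_gap: -0.0003
gripper_force: 0.0
```

```bash
cat > look.py <<'E'
from plan import *
import sys
s=read_state();p=np.array(s['tool_pos']);ty=R.from_quat(s['ee_rot']).as_matrix()[:,1]
print(s['time'],p.round(4),'yaw',np.degrees(np.arctan2(ty[1],ty[0])).round(1),'F',np.round(s['wrist_force'],1),'q',np.round(s['q'],2))
E=ext('wrist');im,d=read_camera('wrist')
for a in range(105,-120,-30):
    u=np.cos(np.radians(a))*x+np.sin(np.radians(a))*y
    q=project('wrist',dc+u*.0375,E)[0]
    if 0<q[0]<512 and 0<q[1]<384: cv2.circle(im,(int(q[0]),int(q[1])),6,(255,0,0),1)
cv2.imwrite(sys.argv[1],im[...,::-1])
E
python3 look.py pics/w2.png
```

```text
4.9 [0.5536 0.1689 0.1112] yaw 63.6 F [0.1 0.2 0.1] q [-0.7   0.46  0.37  1.96 -0.23  0.76  0.92]
```

View pics/w2.png

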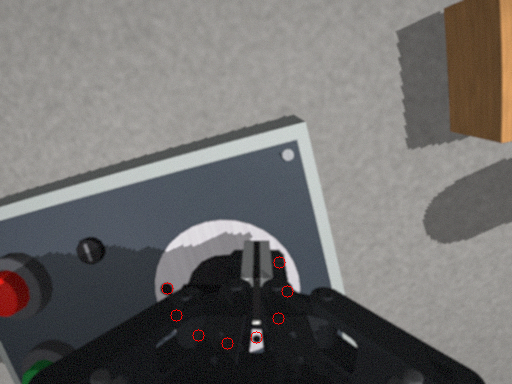

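>>> {"api": "carry_out", "payload": {
  "commands": [
    [[0.0045, -0.002, 0.0005], 0],
    [[0.004, -0.002, 0.0005], 0],
    [[0.003, 0, 0.0005], -5],
    [[0.0023, 0.0002, 0.0004], -5],
    [[0.0022, 0.0002, 0.0004], -5],
    [[0.0023, -0.0002, 0.0004], -5],
    [[0.0022, -0.0002, 0.0004], -5],
    [[0.0022, -0.0006, 0.0004], -5],
    [[0.0022, -0.0006, 0.0004], -5],
    [[0.0021, -0.001, 0.0004], -5],
    [[0.002, -0.0009, 0.0004], -5],
    [[0.0019, -0.0013, 0.0004], -5],
    [[0.0018, -0.0013, 0.0003], -5],
    [[0.0016, -0.0016, 0.0004], -5],
    [[0.0016, -0.0017, 0.0003], -5],
    [[0.0013, -0.0019, 0.0003], -5],
    [[0.0013, -0.0019, 0.0003], -5]
  ]
}}

```text
time: 7.08
tool_pos: [0.5919, 0.1522, 0.117]
ee_rot: [0.775, 0.632, 0.0, -0.0]
wrist_force: [-0.5, 2.0, -0.3]
finger_gap: 0.0001
gripper_force: 1.0
```

```bash
python3 look.py pics/w3.png
python3 - <<'E'
from plan import *
im,d=read_camera('top');E=ext('top')
cv2.imwrite('pics/t3.png',cv2.resize(im[165:255,180:290],None,fx=5,fy=5,interpolation=2)[...,::-1])
E
```

```text
7.075 [0.5919 0.1522 0.117 ] yaw -11.6 F [-0.5  2.  -0.3] q [-0.88  0.58  0.71  1.9  -0.49  0.85 -0.12]
```

View pics/w3.png

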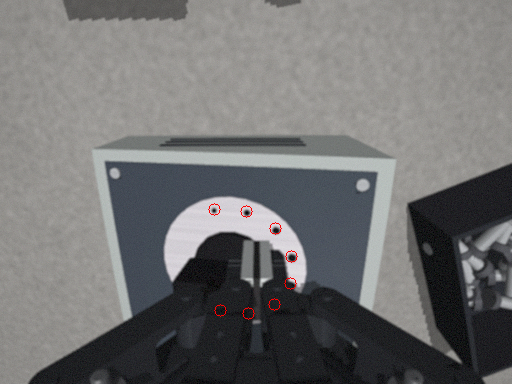

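>>> {"api": "carry_out", "payload": {
  "commands": [
    [[0.001, -0.0021, 0.0003], -5],
    [[0.0009, -0.0021, 0.0002], -5],
    [[0.0006, -0.0022, 0.0002], -5],
    [[0.0006, -0.0023, 0.0002], -5],
    [[0.0002, -0.0023, 0.0001], -5],
    [[0.0002, -0.0023, 0.0001], -5],
    [[-0.0002, -0.0023, 0], -5],
    [[-0.0002, -0.0023, 0], -5],
    [[-0.0003, -0.0012, 0], -2.5],
    [[0, 0, 0], 0],
    [[0, 0, 0], 0]
  ]
}}

```text
time: 8.55
tool_pos: [0.5948, 0.1331, 0.1182]
ee_rot: [0.951, 0.311, 0.0, -0.0]
wrist_force: [1.8, 2.3, -1.0]
finger_gap: 0.0003
gripper_force: 1.8
```

>>> {"api": "carry_out", "payload": {
  "commands": [
    [[0.005, 0.0035, 0.001], 0],
    [[0.005, 0.0035, 0.001], 0],
    [[0, 0, 0.02], 0],
    [[0, 0, 0.03], 0],
    [[0, 0, 0.03], 0],
    [[0, 0, 0.03], 0],
    [[0, 0, 0.03], 0],
    [[0, 0, 0], 10],
    [[0, 0, 0], 10],
    [[0, 0, 0], 10],
    [[0, 0, 0], 10],
    [[-0.01, -0.02, 0], 10],
    [[-0.01, -0.02, 0], 10],
    [[-0.01, -0.02, 0], 10],
    [[0, -0.02, 0], 10],
    [[0, 0, 0], 0],
    [[0, 0, 0], 0]
  ]
}}

```text
time: 10.68
tool_pos: [0.5746, 0.0601, 0.2607]
ee_rot: [0.531, 0.847, 0.0, 0.0]
wrist_force: [-0.4, 1.4, 0.6]
finger_gap: -0.0001
gripper_force: 0.0
```

```bash
python3 look.py pics/w4.png
```

```text
10.675 [0.5746 0.0601 0.2607] yaw 25.9 F [-0.4  1.4  0.6] q [-0.8   0.32  0.73  1.85 -0.24  1.06  0.47]
```

View pics/w4.png

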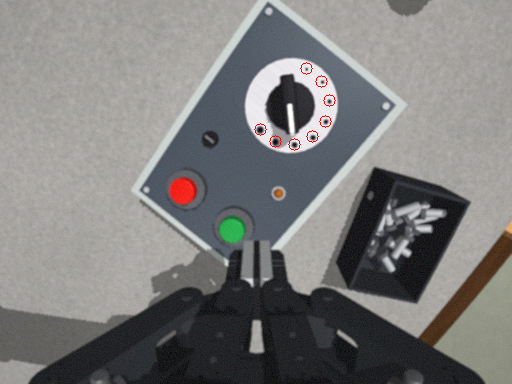

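>>> {"api": "carry_out", "payload": {
  "commands": [
    [[-0.001, -0.02, 0], 0],
    [[-0.001, -0.02, 0], 0],
    [[-0.001, -0.016, 0], 0],
    [[0, 0, -0.03], 0],
    [[0, 0, -0.03], 0],
    [[0, 0, -0.03], 0],
    [[0, 0, -0.025], 0],
    [[0, 0, 0], 0],
    [[0, 0, 0], 0],
    [[0, 0, 0], 0]
  ]
}}

```text
time: 11.98
tool_pos: [0.5721, 0.0036, 0.1462]
ee_rot: [0.529, 0.848, 0.001, 0.001]
wrist_force: [-0.2, 0.3, -0.0]
finger_gap: -0.0002
gripper_force: 0.0
```

Run:
```python
from plan import *
s=read_state();print(s['time'],np.array(s['tool_pos']).round(4),np.round(s['wrist_force'],1))
E=np.eye(4)
# verify selector from saved w4 view
T=np.eye(4);T[:3,:3]=R.from_euler('z',0).as_matrix()
im=cv2.imread('pics/w4.png')
th=np.radians(25.9);ty=np.array([np.cos(th),np.sin(th),0]);tz=np.array([0,0,-1.]);tx=np.cross(ty,tz)
T[:3,:3]=np.c_[tx,ty,tz];T[:3,3]=[.5746,.0601,.2607];E=T@np.array(camera_model('wrist')['mount'])
for a in (-15,-30,-45,-60):
    u=np.cos(np.radians(a))*x+np.sin(np.radians(a))*y
    print(a,project('wrist',np.array([dc+n*.032+u*.025,dc+n*.032]),E).round(1).tolist())
w=im[90:140,270:315].min(-1)>190
k=np.zeros_like(w);v,u=np.mgrid[90:140,270:315]
c=project('wrist',dc+n*.032,E)[0];k=w&(np.hypot(u-c[0],v-c[1])<24)
nn,l,st,ce=cv2.connectedComponentsWithStats(k.astype(np.uint8))
for i in range(1,nn):
    if st[i,4]>15: print(st[i],ce[i]+[270,90])
```

```text
11.975 [0.5721 0.0036 0.1462] [-0.2  0.3 -0. ]
-15 [[306.2, 126.9], [289.4, 103.8]]
-30 [[299.6, 130.6], [289.4, 103.8]]
-45 [[292.5, 132.4], [289.4, 103.8]]
-60 [[285.1, 132.4], [289.4, 103.8]]
[ 18  14   6  24 106] [290.29245283 115.94339623]
```

>>> {"api": "carry_out", "payload": {
  "commands": [
    [[0, 0, -0.01], 0],
    [[0, 0, -0.005], 0],
    [[0, 0, -0.003], 0],
    [[0, 0, -0.002], 0],
    [[0, 0, -0.002], 0],
    [[0, 0, -0.001], 0],
    [[0, 0, 0], 0],
    [[0, 0, 0], 0]
  ]
}}

```text
time: 12.98
tool_pos: [0.5718, 0.0037, 0.1223]
ee_rot: [0.529, 0.848, 0.0, 0.0]
wrist_force: [1.6, -0.6, 5.1]
finger_gap: -0.0004
gripper_force: 2.0
```

>>> {"api": "carry_out", "payload": {
  "commands": [
    [[0, 0, -0.001], 0],
    [[0, 0, -0.0005], 0],
    [[0, 0, 0], 0],
    [[0, 0, 0], 0]
  ]
}}

```text
time: 13.48
tool_pos: [0.5717, 0.0038, 0.1208]
ee_rot: [0.529, 0.848, 0.0, 0.0]
wrist_force: [1.9, -0.3, 6.7]
finger_gap: 0.0001
gripper_force: 3.1
```

>>> {"api": "carry_out", "payload": {
  "commands": [
    [[0, 0, -0.001], 0],
    [[0, 0, -0.0005], 0],
    [[0, 0, 0], 0],
    [[0, 0, 0], 0]
  ]
}}

```text
time: 13.98
tool_pos: [0.5721, 0.0037, 0.1201]
ee_rot: [0.53, 0.848, 0.001, 0.0]
wrist_force: [-3.3, 1.0, 22.4]
finger_gap: -0.0001
gripper_force: 11.4
```

Hard stop reached (22 N). Retract.

>>> {"api": "carry_out", "payload": {
  "commands": [
    [[0, 0, 0.005], 0],
    [[0, 0, 0.015], 0],
    [[0, 0, 0.03], 0],
    [[0, 0, 0.03], 0],
    [[0, 0, 0.03], 0],
    [[0, 0.02, 0.03], 0],
    [[0, 0.03, 0], 0],
    [[0, 0, 0], 0],
    [[0, 0, 0], 0],
    [[0, 0, 0], 0],
    [[0, 0, 0], 0]
  ]
}}

```text
time: 15.35
tool_pos: [0.5714, 0.053, 0.259]
ee_rot: [0.53, 0.848, -0.0, -0.0]
wrist_force: [-0.1, 0.2, 0.8]
finger_gap: 0.0001
gripper_force: 0.0
```

```bash
python3 look.py pics/w5.png
```

```text
15.35 [0.5714 0.053  0.259 ] yaw 26.0 F [-0.1  0.2  0.8] q [-0.8   0.31  0.74  1.86 -0.24  1.06  0.49]
```

View pics/w5.png

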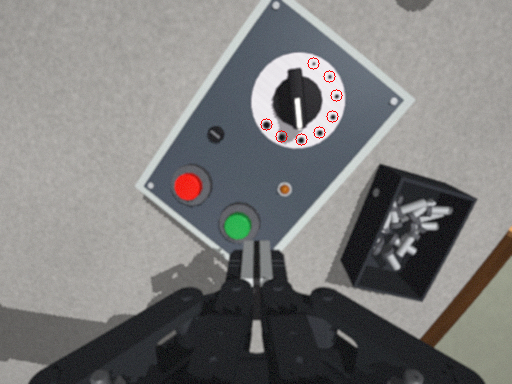

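The pointer tip at (299,127) still points to dot six at (301,140). The console hasn't moved and the green button at (237,226) is back up, so I'm handing in.

```bash
python3 -c "
from plant import *
print(sign_off())"
```

```text
the job is handed in; nothing more can be done
None
```

The selector rests at step six, the green start button was pressed fully down and sprang back, and the job is handed in; the sign-off gave no verdict.

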